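# Roll-test the brass rollers and reject the one that rocks

## Task

One of the three brass rollers on the aluminium inspection plate is out of round. First roll all three where they lie, from the robot's right to its left, each about a quarter turn or more towards the raised fence under a light press of about 5 N from above (never near 15 N), so that they turn without sliding and you feel which one rocks. Then set that one gently in the blue reject bin; the true two stay on the plate and are never lifted, and the wrench, hex fitting and jar are left alone.

Things in the scene. Friction and masses are not known exactly. Their poses are not given: they have to be found in the camera images.
- plate: Flat aluminium inspection plate, 240 mm (x) by 370 mm (y), in a fixed place on rubber pads: it sinks 1 mm per 10 N of load. Origin on the table under its centre; its top is 20 mm above. Rollers start on its near half, side by side 115 mm apart in y, and are rolled along +x. Along the near edge is a lip 8 mm wide, 4 mm high.
- fence (a point): Foot of the fence: a bar 26 mm high and 20 mm thick standing on the plate's top along its whole far (+x) edge. The point is on the fence's near face, at mid-width, at the level of the plate's top; axes as the plate's.
- roller_a: Bored brass roller, a cylinder 36 mm across and 50 mm long, about 0.33 kg, lying on the plate. Origin on its axis at mid-length, 18 mm above the plate; y along the axis and about along the plate's y; x and z turn as it rolls. One of the three is oval, 36 by 40 mm, lying on its wide side: over the first quarter turn (28 mm of travel) its top rises 4 mm and its axis 2 mm; then they fall again.
- roller_b: Bored brass roller, a cylinder 36 mm across and 50 mm long, about 0.33 kg, lying on the plate. Origin on its axis at mid-length, 18 mm above the plate; y along the axis and about along the plate's y; x and z turn as it rolls. One of the three is oval, 36 by 40 mm, lying on its wide side: over the first quarter turn (28 mm of travel) its top rises 4 mm and its axis 2 mm; then they fall again.
- roller_c: Bored brass roller, a cylinder 36 mm across and 50 mm long, about 0.33 kg, lying on the plate. Origin on its axis at mid-length, 18 mm above the plate; y along the axis and about along the plate's y; x and z turn as it rolls. One of the three is oval, 36 by 40 mm, lying on its wide side: over the first quarter turn (28 mm of travel) its top rises 4 mm and its axis 2 mm; then they fall again.
- reject_bin: Open blue plastic bin, fixed, 160 mm (x) by 190 mm (y) by 45 mm high, walls and floor 5 mm. Origin at the centre of its underside, on the table.
- wrench: Bystander: steel wrench lying on the table to the right of the plate.
- hex_nut: Bystander: brass hex fitting 40 mm across and 38 mm high, standing on the table.
- jar: Bystander: jar 60 mm in diameter and 85 mm high, standing on the table.
Not all that is in view belongs to the job. Leave any turquoise look-alike of the roller_c alone.

How it is judged:
On the way, in this order (a step that is already met when the one before it is completed fails the run):
1. the right-hand roller is being rolled on the plate by the hand under light pressure, over 18 mm from its start, with all rollers still on the plate (z of each of roller_a, roller_b, roller_c in the frame of fence below 0.025 m and ((y of roller_a in the frame of fence below -0.06 m and contact force between the fingers and roller_a above 0.3 N and angular speed of roller_a above 0.4 rad/s and distance of roller_a from where it was at the start of the episode above 0.018 m and contact force between roller_a and plate above 5 N) or (y of roller_b in the frame of fence below -0.06 m and contact force between the fingers and roller_b above 0.3 N and angular speed of roller_b above 0.4 rad/s and distance of roller_b from where it was at the start of the episode above 0.018 m and contact force between roller_b and plate above 5 N) or (y of roller_c in the frame of fence below -0.06 m and contact force between the fingers and roller_c above 0.3 N and angular speed of roller_c above 0.4 rad/s and distance of roller_c from where it was at the start of the episode above 0.018 m and contact force between roller_c and plate above 5 N))), for 0.05 s.
2. the middle roller is being rolled on the plate by the hand under light pressure, over 18 mm from its start, with all rollers still on the plate (z of each of roller_a, roller_b, roller_c in the frame of fence below 0.025 m and ((y of roller_a in the frame of fence between -0.05 and 0.05 m and contact force between the fingers and roller_a above 0.3 N and angular speed of roller_a above 0.4 rad/s and distance of roller_a from where it was at the start of the episode above 0.018 m and contact force between roller_a and plate above 5 N) or (y of roller_b in the frame of fence between -0.05 and 0.05 m and contact force between the fingers and roller_b above 0.3 N and angular speed of roller_b above 0.4 rad/s and distance of roller_b from where it was at the start of the episode above 0.018 m and contact force between roller_b and plate above 5 N) or (y of roller_c in the frame of fence between -0.05 and 0.05 m and contact force between the fingers and roller_c above 0.3 N and angular speed of roller_c above 0.4 rad/s and distance of roller_c from where it was at the start of the episode above 0.018 m and contact force between roller_c and plate above 5 N))), for 0.05 s.
3. the left-hand roller is being rolled on the plate by the hand under light pressure, over 18 mm from its start, with all rollers still on the plate (z of each of roller_a, roller_b, roller_c in the frame of fence below 0.025 m and ((y of roller_a in the frame of fence above 0.06 m and contact force between the fingers and roller_a above 0.3 N and angular speed of roller_a above 0.4 rad/s and distance of roller_a from where it was at the start of the episode above 0.018 m and contact force between roller_a and plate above 5 N) or (y of roller_b in the frame of fence above 0.06 m and contact force between the fingers and roller_b above 0.3 N and angular speed of roller_b above 0.4 rad/s and distance of roller_b from where it was at the start of the episode above 0.018 m and contact force between roller_b and plate above 5 N) or (y of roller_c in the frame of fence above 0.06 m and contact force between the fingers and roller_c above 0.3 N and angular speed of roller_c above 0.4 rad/s and distance of roller_c from where it was at the start of the episode above 0.018 m and contact force between roller_c and plate above 5 N))), for 0.05 s.
At the end, for the whole second after the job is handed in: Both round rollers lie at rest on the plate, the out-of-round one at rest inside the reject bin, and all are let go (x of roller_a in the frame of fence between -0.24 and -0.01 m and z of roller_a in the frame of fence between 0.013 and 0.023 m and y of roller_a in the frame of fence between -0.18 and 0.18 m and linear speed of each of roller_a, roller_c, roller_b below 0.02 m/s and x of roller_c in the frame of fence between -0.24 and -0.01 m and z of roller_c in the frame of fence between 0.013 and 0.023 m and y of roller_c in the frame of fence between -0.18 and 0.18 m and x of roller_b in the frame of reject_bin between -0.07 and 0.07 m and y of roller_b in the frame of reject_bin between -0.085 and 0.085 m and z of roller_b in the frame of reject_bin below 0.035 m); the robot touches nothing.
It fails at once if a roller is pressed on the plate or its fence with more than 16 N (contact force between any of roller_a, roller_c, roller_b and plate above 16 N).
It fails at once if a true roller is lifted off the plate (more than 12 mm) (z of any of roller_a, roller_c in the frame of fence above 0.03 m).
It fails at once if a true roller is slid along the plate without turning ((linear speed of roller_a above 0.03 m/s and angular speed of roller_a below 0.3 rad/s and contact force between roller_a and plate above 0.5 N) or (linear speed of roller_c above 0.03 m/s and angular speed of roller_c below 0.3 rad/s and contact force between roller_c and plate above 0.5 N)).
It fails at once if the rejected roller is dropped or slammed into the bin (more than 40 N) (contact force between roller_b and reject_bin above 40 N).
It fails at once if a bystander is moved by more than 30 mm (distance of any of wrench, hex_nut, jar from where it was at the start of the episode above 0.03 m).
It also fails if it takes over 72 s, if anything falls off the work surface, if the arm or the gripper's body presses on something with over 40 N, if the wrist force passes 120 N, or if a joint passes its speed limit or range.

## Robot

A 7-joint arm with a two-finger parallel gripper is mounted at the origin on the work surface. World frame = base frame: x ahead of the robot, y to its left, z up, the work surface at z = 0. Lengths are in m, angles in rad, forces in N, time in s.
With the tool pointing down it reaches from about 0.4 to 0.9 m from the base axis. Payload 5.6 kg.
Tool frame: the origin (TCP) lies between the finger pads; the fingertips stand 11 mm ahead of it and the grasp point (between the pads) lies 8 mm behind it; z points along the fingers, y is the line along which they close (so a half turn about z gives the same grasp; the last joint's range is limited). The gripper opens to 92 mm and grips with 3 to 60 N. Pads are 20 mm wide; open, the fingers measure 128 mm over their backs; the gripper's body (75 mm by 189 mm) begins 69 mm behind the grasp point.
Start: joints at [1.096, 0.468, -0.012, 1.603, 0.006, 1.071, -0.056], TCP at [0.272, -0.59, 0.226] pointing down, gripper open.
Joint ranges: [-2.53, 2.53], [-0.31, 2.02], [-1.57, 1.55], [0.28, 2.44], [-1.29, 4.43], [0.15, 1.84], [-2.92, 2.92]. Speed limits (rad/s): [2.57, 2.57, 3.14, 3.14, 3.14, 3.14, 3.14].

## Interface

Orientations are given as a rotation vector (axis times angle).
In Python, from rig import manip gives the robot as it stands. The module is installed in compiled form; this text tells all that it offers.
- The arm moves only by the tool play_rows, never from a script. Its argument "commands" is a list that holds one entry, the list of rows, each a list of 5 numbers: the shift along the tool's x, y, z in m, then the turn about the tool's z in rad, then the closure in counts, from 0 (fully open) to 255 (shut). In form: [[[tx, ty, tz, yaw, jaw], ...]]. A call has 1 to 20 rows; each row is the pose to reach, as a shift and turn from the pose commanded when the call began, along the tool's axes at that moment; what a row does not reach only later rows make up. A row lasts 1/12 s, in which the tool goes at most 41.7 mm and 7.16 degrees, less where a joint would pass 70% of its speed; a pose out of reach is approached as far as the arm can. A call with a gripper value outside its range is refused whole. The fingers move at their own pace and stop on an object; "grip_force" is the grip in N (left out, the last holds). Time passes only in rows, so rows that repeat a pose let the fingers close. It gives the time, the measured TCP pose, the force, the opening and the grip force at its end, in the units of the state.
- manip.state(): the state, without advancing time (a new reading comes with each control period).
- manip.read_camera(name): name is "scene" or "top" or "wrist"; returns a dict with "frame" (384x512x3 uint8, red, green, blue), "camera_matrix" (3x3 intrinsics, pixels), "eye" and "orientation" of the camera in the world; the wrist camera has in their place "tool_from_camera" (4x4, takes a point from camera to tool coordinates, whose origin is the TCP and whose axes are the flange's). Camera axes: x right, y down, z forward; pixel columns grow to the right and rows downward; lengths in m; the calibration is good to about 2 mm. A picture is of the moment at which its call begins: read the wrist's pose just before it. There is no depth.
- manip.sign_off(): hands the job in; it is judged then, once.
Trained networks look in a picture, given as the dict that the camera call returned (one of the last four; its "shot" number tells which), for a name from the list of things; names that differ only in an ending like _2 or _b are one class to them, and where a whole thing is asked for, a point or a joint stands for the part that bears it (a point fixed in the world has none). Each returns a list of dicts, best first, with "conf" (0 to 1); they miss things now and then, are a little off and sometimes report something else, mostly with a low value. They report only what shows in the picture. A call takes as long as a camera call. They do not tell look-alikes from the thing itself.
- manip.spot_in(picture, query): "location" ([x, y, z] in m, in the coordinates of the camera as it stood for that picture, good to about 4 mm: the middle of the surface that is visible of it).
The state is a dict: "t": time; "q": joint angles; "qd": joint speeds; "joint_torque": joint torques, N m; "tool_pos": TCP position; "eef_rot": TCP orientation; "force": force on the tool from outside, world axes, zero at the start; "ft_torque": the same for the moment, N m; "finger_gap": finger opening in m; "gripper_force": force on a finger pad.
Only numpy, scipy, OpenCV 4.12 (cv2) and the standard library are available. Lean on these libraries where they do the work, as an engineer would, in place of code of your own. Each camera call takes 0.05 s, during which the arm holds its last target. There are 200 camera calls.

## Working session

There is one attempt and no reset: what is moved stays moved. The work goes in short steps, Python scripts to look and compute and a tool call to move; the robot and the scene stay as the last step left them, time stands still between calls to the robot, and variables do not carry over. Pictures are saved under pics/ and viewed, at most 10 in all, crops included, and the job is handed in when it is done.

Besides the shell and the picture viewer there is one more tool, called after "Emit:" as a command line: name --argument value ..., lists and objects as JSON in quotes. play_rows: Moves the arm, as the interface text tells. Its arguments: {"type":"object","properties":{"commands":{"type":"array"},"grip_force":{"type":"number"}},"required":["commands"]}

```bash
mkdir -p pics; cat > h.py <<'E'
import numpy as np, cv2
from scipy.spatial.transform import Rotation as R
from rig import manip
def pose(p, s):
    if 'eye' in p:
        o=np.array(p['orientation']); M=o if o.shape==(3,3) else R.from_rotvec(o).as_matrix() if o.size==3 else R.from_quat(o).as_matrix()
        return M, np.array(p['eye'])
    T=np.array(p['tool_from_camera']); Rt=R.from_rotvec(s['eef_rot']).as_matrix()
    return Rt@T[:3,:3], Rt@T[:3,3]+np.array(s['tool_pos'])
def shoot(cam,fn=None):
    s=manip.state(); p=manip.read_camera(cam)
    if fn: cv2.imwrite('pics/'+fn,p['frame'][:,:,::-1])
    return s,p
def find(s,p,names,mn=0.2):
    M,e=pose(p,s);K=np.array(p['camera_matrix'])
    for n in names:
        for d in manip.spot_in(p,n):
            if d['conf']>mn:
                l=np.array(d['location']);u=K@l/l[2]
                print(n,round(d['conf'],2),(M@l+e).round(4),u[:2].round(0))
def onplane(s,p,uv,z):
    M,e=pose(p,s);r=M@np.linalg.inv(p['camera_matrix'])@np.array([*uv,1.]);return e+r*(z-e[2])/r[2]
E
python3 - <<'E'
from h import *
print({k:np.round(v,3) for k,v in manip.state().items()})
for c in ['top','scene']:
    s,p=shoot(c,c+'1.png')
    print(c,p['eye'],p['orientation'])
    find(s,p,['plate','roller_a','reject_bin','wrench','hex_nut','jar','fence'])
E
```

```text
{'t': np.float64(0.0), 'q': array([ 1.096,  0.468, -0.012,  1.604,  0.006,  1.071, -0.056]), 'qd': array([-0.   , -0.001,  0.001,  0.002, -0.   ,  0.   ,  0.001]), 'joint_torque': array([ 0.0000e+00, -5.2057e+01, -1.2000e-02, -2.4375e+01, -5.7000e-02,
        1.7000e-02,  0.0000e+00]), 'tool_pos': array([ 0.272, -0.59 ,  0.225]), 'eef_rot': array([-3.067e+00, -6.720e-01,  1.000e-03]), 'force': array([-0.656,  0.49 ,  0.191]), 'ft_torque': array([-0.049, -0.006, -0.027]), 'gripper_force': np.float64(0.0), 'finger_gap': np.float64(0.091)}
top [ 0.36963528 -0.04044612  0.90982705] [-2.11260196  2.06863309 -0.26379148]
plate 0.74 [ 0.5388 -0.0625  0.0182] [259. 216.]
plate 0.54 [ 0.3862 -0.409   0.0039] [396. 280.]
roller_a 0.87 [0.4528 0.038  0.0515] [218. 247.]
roller_a 0.85 [ 0.5073 -0.0637  0.0553] [260. 226.]
roller_a 0.56 [ 0.5128 -0.1833  0.0496] [308. 225.]
reject_bin 0.57 [0.4995 0.3257 0.004 ] [109. 229.]
wrench 0.78 [ 0.3855 -0.4081  0.0024] [395. 280.]
hex_nut 0.59 [0.7021 0.2385 0.0244] [148. 153.]
jar 0.76 [ 0.5659 -0.3966  0.0856] [399. 203.]
fence 0.65 [ 0.5345 -0.0668  0.0186] [261. 218.]
scene [ 1.40030107 -0.41955414  0.72389149] [-1.90025776 -1.23127001  0.60306869]
plate 0.6 [ 0.5736 -0.0839  0.0208] [232. 215.]
roller_a 0.82 [0.7626 0.0351 0.0316] [313. 246.]
roller_a 0.77 [0.469  0.0375 0.0437] [259. 175.]
roller_a 0.59 [ 0.5277 -0.1858  0.0483] [186. 205.]
reject_bin 0.88 [0.4911 0.3256 0.0125] [350. 167.]
wrench 0.71 [ 0.3877 -0.4098  0.0046] [ 86. 209.]
hex_nut 0.5 [0.7136 0.2394 0.0244] [373. 214.]
jar 0.79 [ 0.6024 -0.4039  0.0545] [100. 246.]
jar 0.64 [ 0.5744 -0.0852  0.0203] [232. 215.]
fence 0.91 [ 0.5709 -0.0877  0.0191] [230. 215.]
fence 0.59 [ 0.5295 -0.1896  0.0452] [185. 207.]
```

View pics/top1.png

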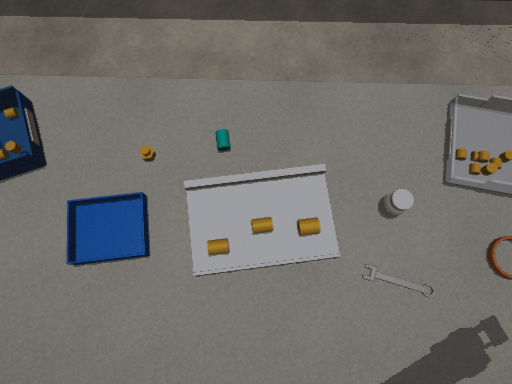

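View pics/scene1.png

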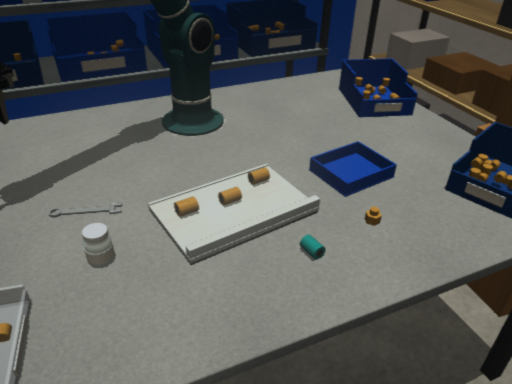

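Top view: plate corners near (186,184), (325,168), (338,256), (194,272), with the fence at the top. Rollers are at (218,247), (262,225) and (309,226), the bin at (108,229), and the turquoise decoy at (223,140). The scene view agrees.

```bash
python3 - <<'E'
from h import *
s,p=shoot('top')
for uv in [(338,257),(194,272)]: print(uv,onplane(s,p,uv,.02).round(4))
for uv in [(325,167),(185,183)]: print('fence top',onplane(s,p,uv,.046).round(4))
for uv in [(67,264),(149,256),(145,194),(67,200)]: print('bin',onplane(s,p,uv,.045).round(4))
for uv in [(218,247),(262,225),(309,226)]: print('rol',onplane(s,p,uv,.05).round(4))
# roller axis directions via colour segmentation
f=cv2.cvtColor(p['frame'],cv2.COLOR_RGB2HSV); m=cv2.inRange(f,(8,120,60),(28,255,255))
c,_=cv2.findContours(m,0,2)
for k in c:
    if cv2.contourArea(k)>80: print(cv2.minAreaRect(k))
s2,p2=shoot('scene')
M,e=pose(p,s);M2,e2=pose(p2,s2)
def ray(p,M,uv): r=M@np.linalg.inv(p['camera_matrix'])@np.array([*uv,1.]);return r/np.linalg.norm(r)
for a,b in [((218,247),(259,175)),((262,225),(230,195)),((309,226),(186,205))]:
    r1,r2=ray(p,M,a),ray(p2,M2,b);t=np.linalg.lstsq(np.c_[r1,-r2],e2-e,rcond=None)[0]
    print('tri',((e+r1*t[0]+e2+r2*t[1])/2).round(4))
print(R.from_rotvec(s['eef_rot']).as_matrix().round(3))
E
```

```text
(338, 257) [ 0.438  -0.2612  0.02  ]
(194, 272) [0.394  0.0969 0.02  ]
fence top [ 0.6659 -0.2304  0.046 ]
fence top [0.6148 0.1292 0.046 ]
bin [0.4059 0.4002 0.045 ]
bin [0.429  0.2045 0.045 ]
bin [0.5839 0.2289 0.045 ]
bin [0.564  0.4238 0.045 ]
rol [0.4537 0.0375 0.05  ]
rol [ 0.51   -0.0689  0.05  ]
rol [ 0.51   -0.1851  0.05  ]
((217.5304718017578, 246.2743682861328), (13.914373397827148, 20.208972930908203), 83.6598129272461)
((499.5, 257.0), (42.0, 23.0), 90.0)
((308.66461181640625, 225.98171997070312), (15.349984169006348, 20.761127471923828), 83.6598129272461)
((261.9476013183594, 224.60702514648438), (13.480697631835938, 19.824556350708008), 82.40535736083984)
((494.2837829589844, 164.20269775390625), (11.392269134521484, 18.36712646484375), 35.53767776489258)
((480.4862060546875, 155.33447265625), (8.553685188293457, 15.529504776000977), 85.2363510131836)
((146.5, 152.0), (12.0, 13.0), 90.0)
tri [0.4562 0.0414 0.0354]
tri [ 0.513  -0.0673  0.036 ]
tri [ 0.5125 -0.185   0.0384]
[[ 0.908  0.418  0.   ]
 [ 0.418 -0.908 -0.   ]
 [-0.     0.    -1.   ]]
```

Emit:
play_rows --commands '[[[0.1,-0.07,0.01,-0.35,255],[0.2,-0.14,0.02,-0.7,255],[0.3,-0.2,0.02,-1.0,255],[0.386,-0.267,0.025,-1.27,255],[0.386,-0.267,0.025,-1.27,255],[0.386,-0.267,0.025,-1.27,255],[0.386,-0.267,0.025,-1.27,255],[0.386,-0.267,0.025,-1.27,255],[0.386,-0.267,0.025,-1.27,255],[0.386,-0.267,0.025,-1.27,255],[0.386,-0.267,0.025,-1.27,255],[0.386,-0.267,0.025,-1.27,255],[0.386,-0.267,0.025,-1.27,255],[0.386,-0.267,0.025,-1.27,255],[0.386,-0.267,0.025,-1.27,255],[0.386,-0.267,0.025,-1.27,255]]]' --grip_force 10

```text
t: 2.23
tool_pos: [0.51, -0.1885, 0.2005]
eef_rot: [2.075, 2.358, -0.002]
force: [-0.1, -0.5, 0.3]
finger_gap: 0.0003
gripper_force: 0.0
```

```bash
cat > look.py <<'E'
from h import *
import sys
s,p=shoot('wrist',sys.argv[1] if len(sys.argv)>1 else None)
print(s['t'],np.round(s['tool_pos'],4),np.round(s['force'],2),s['finger_gap'],np.round(s['q'],2))
print(R.from_rotvec(s['eef_rot']).as_matrix().round(4))
find(s,p,['roller_a','plate'])
f=cv2.cvtColor(p['frame'],cv2.COLOR_RGB2HSV); m=cv2.inRange(f,(8,120,60),(28,255,255))
for k in cv2.findContours(m,0,2)[0]:
    if cv2.contourArea(k)>300:
        r=cv2.minAreaRect(k); c=cv2.boxPoints(r)
        print('blob',np.round(r[0]),'at z=.045',onplane(s,p,r[0],.045).round(4),[np.round(onplane(s,p,x,.04)[:2],3).tolist() for x in c])
E
python3 look.py w1.png
```

```text
2.2333 [ 0.51   -0.1885  0.2005] [-0.12 -0.48  0.31] 0.00027511061303242394 [ 0.65  0.36 -0.43  1.87  0.18  0.95  0.26]
[[-1.271e-01  9.919e-01 -5.000e-04]
 [ 9.919e-01  1.271e-01 -9.000e-04]
 [-8.000e-04 -7.000e-04 -1.000e+00]]
roller_a 0.77 [ 0.5152 -0.0685  0.0533] [279.  49.]
roller_a 0.73 [ 0.5099 -0.1847  0.0539] [256. 179.]
plate 0.78 [ 0.553  -0.1158  0.018 ] [307. 109.]
plate 0.48 [ 0.5106 -0.182   0.0518] [257. 176.]
blob [258. 177.] at z=.045 [ 0.5128 -0.1842  0.045 ] [[0.491, -0.161], [0.528, -0.156], [0.536, -0.211], [0.497, -0.216]]
blob [276.  48.] at z=.045 [ 0.5131 -0.0671  0.045 ] [[0.493, -0.043], [0.526, -0.039], [0.535, -0.091], [0.5, -0.095]]
```

View pics/w1.png

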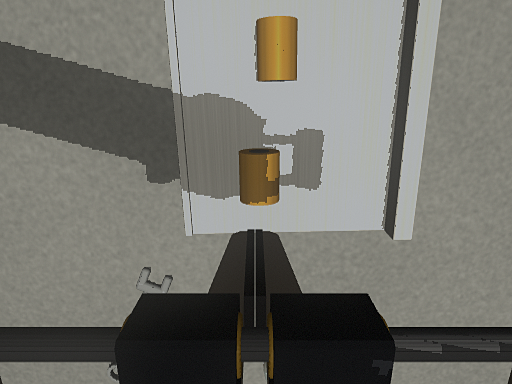

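Wrist view: the right roller is at (259,177), the middle one at (276,48), and the fence is on the right side at column 400. The closed fingertips, around (257,232), taper, so I'll check their width.

```bash
python3 - <<'E'
from h import *
s,p=shoot('wrist')
T=np.array(p['tool_from_camera']);Ki=np.linalg.inv(p['camera_matrix'])
print(T.round(3))
for uv in [(236,233),(242,232),(257,232),(271,232),(277,233),(257,240),(212,293),(300,293)]:
    r=T[:3,:3]@Ki@[*uv,1.];
    for z in (.011,-.03):print(uv,z,(T[:3,3]+r*(z-T[2,3])/r[2]).round(4))
im=p['frame'][200:310,170:340,::-1];cv2.imwrite('pics/tip.png',cv2.resize(im,None,fx=4,fy=4))
E
```

```text
[[ 0.    -0.957 -0.291  0.083]
 [ 1.     0.     0.001 -0.001]
 [-0.001 -0.291  0.957 -0.158]
 [ 0.     0.     0.     1.   ]]
(236, 233) 0.011 [ 0.0084 -0.0108  0.011 ]
(236, 233) -0.03 [ 0.0265 -0.0084 -0.03  ]
(242, 232) 0.011 [ 0.009  -0.0075  0.011 ]
(242, 232) -0.03 [ 0.0269 -0.0059 -0.03  ]
(257, 232) 0.011 [0.009  0.0008 0.011 ]
(257, 232) -0.03 [ 0.0269  0.0004 -0.03  ]
(271, 232) 0.011 [0.009  0.0085 0.011 ]
(271, 232) -0.03 [ 0.0269  0.0063 -0.03  ]
(277, 233) 0.011 [0.0084 0.0119 0.011 ]
(277, 233) -0.03 [ 0.0265  0.0088 -0.03  ]
(257, 240) 0.011 [0.0042 0.0008 0.011 ]
(257, 240) -0.03 [ 0.0233  0.0004 -0.03  ]
(212, 293) 0.011 [-0.0298 -0.0255  0.011 ]
(212, 293) -0.03 [-0.0025 -0.0195 -0.03  ]
(300, 293) 0.011 [-0.0298  0.0262  0.011 ]
(300, 293) -0.03 [-0.0025  0.0196 -0.03  ]
```

View pics/tip.png

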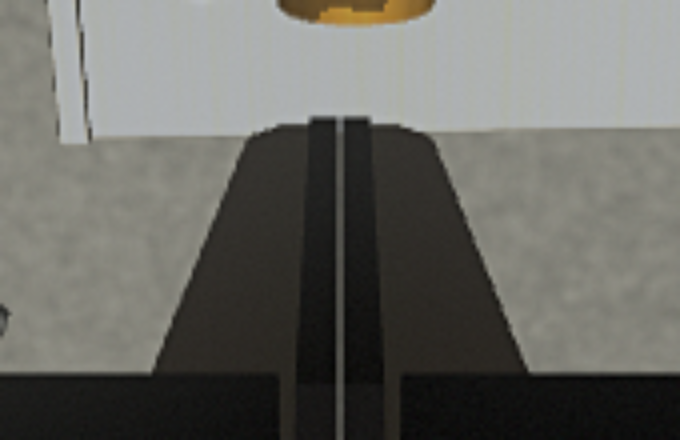

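Emit:
play_rows --commands '[[[0.003,-0.01,0.03,0.8,255],[0.003,-0.01,0.06,1.566,255],[0.003,-0.01,0.09,1.566,255],[0.003,-0.01,0.11,1.566,255],[0.003,-0.01,0.115,1.566,255],[0.003,-0.01,0.12,1.566,255],[0.003,-0.01,0.122,1.566,255],[0.003,-0.01,0.124,1.566,255],[0.003,-0.01,0.125,1.566,255],[0.003,-0.01,0.125,1.566,255],[0.003,-0.01,0.125,1.566,255],[0.003,-0.01,0.125,1.566,255],[0.003,-0.01,0.125,1.566,255],[0.003,-0.01,0.125,1.566,255],[0.003,-0.01,0.125,1.566,255],[0.003,-0.01,0.125,1.566,255]]]'

```text
t: 3.77
tool_pos: [0.5005, -0.1848, 0.0756]
eef_rot: [3.134, 0.216, 0.0]
force: [0.3, -0.3, 0.5]
finger_gap: 0.0008
gripper_force: 0.0
```

```bash
python3 look.py w2.png
```

```text
3.7667 [ 0.5005 -0.1848  0.0756] [ 0.3  -0.28  0.46] 0.0008097745371507155 [ 0.31  0.48 -0.02  1.99  0.01  0.66 -1.15]
[[ 9.906e-01  1.369e-01  1.000e-04]
 [ 1.369e-01 -9.906e-01 -0.000e+00]
 [ 1.000e-04  0.000e+00 -1.000e+00]]
roller_a 0.77 [ 0.5217 -0.0754  0.053 ] [ 67. 178.]
roller_a 0.74 [ 0.5184 -0.1855  0.0508] [260. 208.]
plate 0.71 [ 0.5537 -0.1229  0.0181] [170. 127.]
blob [258. 208.] at z=.045 [ 0.5158 -0.1847  0.045 ] [[0.53, -0.157], [0.537, -0.208], [0.497, -0.215], [0.49, -0.161]]
blob [ 58. 182.] at z=.045 [ 0.5157 -0.0656  0.045 ] [[0.528, -0.035], [0.536, -0.092], [0.5, -0.092], [0.491, -0.032]]
```

View pics/w2.png

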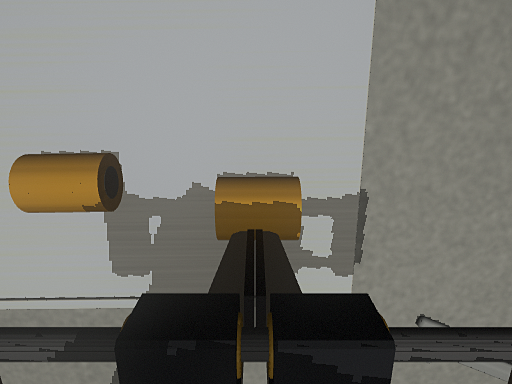

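Wrist view: the tips are just behind the right roller's top at (258,208), centred on its length.

Emit:
play_rows --commands '[[[0,0,0.003,0,255],[0,0,0.005,0,255],[0,0,0.0065,0,255],[0,0,0.0072,0,255],[0,0,0.0077,0,255],[0,0,0.0077,0,255]]]'

```text
t: 4.42
tool_pos: [0.5005, -0.1846, 0.0677]
eef_rot: [-3.134, -0.213, 0.0]
force: [0.3, -0.1, -0.3]
finger_gap: 0.0007
gripper_force: 0.0
```

Emit:
play_rows --commands '[[[0,0,0.0004,0,255],[0,0,0.0008,0,255],[0,0,0.0008,0,255]]]'

```text
t: 4.67
tool_pos: [0.5006, -0.1847, 0.0672]
eef_rot: [3.134, 0.213, 0.0]
force: [0.3, 1.0, 0.9]
finger_gap: 0.0007
gripper_force: 0.5
```

Emit:
play_rows --commands '[[[0,0,0.0003,0,255],[0,0,0.0005,0,255],[0,0,0.0005,0,255]]]'

```text
t: 4.92
tool_pos: [0.5007, -0.1847, 0.0668]
eef_rot: [3.134, 0.213, 0.001]
force: [0.4, 0.3, 3.8]
finger_gap: 0.0005
gripper_force: 1.6
```

Emit:
play_rows --commands '[[[0.002,0,0,0,255],[0.004,0,0,0,255],[0.006,0,0,0,255]]]'

```text
t: 5.17
tool_pos: [0.5071, -0.1838, 0.0672]
eef_rot: [3.134, 0.213, 0.001]
force: [-1.2, 0.2, 7.1]
finger_gap: 0.0001
gripper_force: 3.8
```

Emit:
play_rows --commands '[[[0.002,0,-0.0004,0,255],[0.004,0,-0.0006,0,255],[0.006,0,-0.0007,0,255]]]'

```text
t: 5.42
tool_pos: [0.5132, -0.183, 0.0679]
eef_rot: [3.134, 0.213, 0.002]
force: [-1.1, 0.4, 6.2]
finger_gap: 0.0001
gripper_force: 3.4
```

Emit:
play_rows --commands '[[[0.002,0,-0.0003,0,255],[0.004,0,-0.0004,0,255],[0.006,0,-0.0006,0,255],[0.008,0,-0.0007,0,255]]]'

```text
t: 5.75
tool_pos: [0.5212, -0.1819, 0.0687]
eef_rot: [3.134, 0.213, 0.002]
force: [-0.7, -0.2, 7.3]
finger_gap: 0.0003
gripper_force: 3.5
```

Emit:
play_rows --commands '[[[0.002,0,-0.0004,0,255],[0.004,0,-0.0007,0,255],[0.006,0,-0.001,0,255],[0.008,0,-0.0012,0,255]]]'

```text
t: 6.08
tool_pos: [0.5288, -0.1808, 0.0696]
eef_rot: [3.134, 0.213, 0.001]
force: [-0.6, 1.2, 4.9]
finger_gap: 0.0006
gripper_force: 2.5
```

Emit:
play_rows --commands '[[[0.002,0,-0.0001,0,255],[0.004,0,-0.0003,0,255],[0.006,0,-0.0005,0,255],[0.008,0,-0.0006,0,255]]]'

```text
t: 6.42
tool_pos: [0.5367, -0.1797, 0.07]
eef_rot: [3.134, 0.213, 0.001]
force: [-0.6, 0.2, 5.3]
finger_gap: 0.0003
gripper_force: 2.7
```

Emit:
play_rows --commands '[[[0.002,0,-0.0001,0,255],[0.0045,0,-0.0003,0,255],[0.007,0,-0.0004,0,255],[0.0095,0,-0.0005,0,255]]]'

```text
t: 6.75
tool_pos: [0.5461, -0.1784, 0.0704]
eef_rot: [3.134, 0.213, 0.001]
force: [-0.8, 0.2, 4.4]
finger_gap: 0.0006
gripper_force: 2.2
```

```bash
python3 look.py
```

```text
6.75 [ 0.5461 -0.1784  0.0704] [-0.77  0.25  4.37] 0.000641986909219826 [ 0.27  0.55 -0.02  1.9   0.01  0.7  -1.19]
[[ 9.908e-01  1.354e-01  5.000e-04]
 [ 1.354e-01 -9.908e-01 -0.000e+00]
 [ 5.000e-04  1.000e-04 -1.000e+00]]
roller_a 0.74 [ 0.526  -0.0776  0.0528] [ 79. 250.]
plate 0.66 [ 0.5909 -0.1193  0.0175] [172. 141.]
blob [ 65. 256.] at z=.045 [ 0.5165 -0.0649  0.045 ] [[0.527, -0.035], [0.536, -0.09], [0.499, -0.091], [0.489, -0.033]]
blob [258. 248.] at z=.045 [ 0.5379 -0.1816  0.045 ] [[0.551, -0.153], [0.558, -0.205], [0.52, -0.212], [0.512, -0.157]]
```

Emit:
play_rows --commands '[[[0.003,0,-0.0001,0,255],[0.006,0,-0.0001,0,255],[0.006,0,-0.0001,0,255]]]'

```text
t: 7.15
tool_pos: [0.5522, -0.1776, 0.0703]
eef_rot: [3.134, 0.213, 0.001]
force: [1.3, 0.0, 2.9]
finger_gap: 0.0004
gripper_force: 1.8
```

Emit:
play_rows --commands '[[[0,0,-0.01,0,255],[-0.002,0,-0.03,0,255],[-0.012,-0.035,-0.03,0,255],[-0.024,-0.075,-0.03,0,255],[-0.036,-0.113,-0.03,0,255],[-0.036,-0.115,-0.02,0,255],[-0.036,-0.115,-0.01,0,255],[-0.036,-0.115,-0.005,0,255],[-0.036,-0.115,-0.005,0,255]]]'

```text
t: 7.9
tool_pos: [0.4997, -0.0701, 0.074]
eef_rot: [3.134, 0.21, -0.004]
force: [-0.6, -0.7, -0.2]
finger_gap: 0.0004
gripper_force: 0.0
```

```bash
python3 look.py
```

```text
7.9 [ 0.4997 -0.0701  0.074 ] [-0.62 -0.66 -0.24] 0.00036543803609080184 [ 0.1   0.45 -0.03  2.06  0.03  0.63 -1.39]
[[ 9.911e-01  1.334e-01 -2.500e-03]
 [ 1.334e-01 -9.911e-01 -6.000e-04]
 [-2.600e-03  3.000e-04 -1.000e+00]]
roller_a 0.96 [ 0.5213 -0.0696  0.0538] [259. 204.]
roller_a 0.9 [ 0.509  -0.18    0.0511] [438. 245.]
roller_a 0.6 [0.4638 0.0364 0.0482] [ 77. 266.]
plate 0.85 [ 0.5568 -0.0562  0.021 ] [245. 132.]
plate 0.73 [ 0.5223 -0.0705  0.0544] [261. 203.]
blob [ 69. 266.] at z=.045 [0.4609 0.0429 0.045 ] [[0.434, 0.075], [0.473, 0.072], [0.48, 0.018], [0.441, 0.017]]
blob [448. 239.] at z=.045 [ 0.5114 -0.1888  0.045 ] [[0.524, -0.158], [0.532, -0.215], [0.494, -0.229], [0.485, -0.168]]
blob [255. 207.] at z=.045 [ 0.5161 -0.0681  0.045 ] [[0.529, -0.041], [0.535, -0.091], [0.499, -0.098], [0.492, -0.044]]
```

Emit:
play_rows --commands '[[[0.001,0,0.003,0,255],[0.001,0,0.005,0,255],[0.001,0,0.0062,0,255],[0.001,0,0.0067,0,255],[0.001,0,0.007,0,255],[0.001,0,0.007,0,255]]]'

```text
t: 8.55
tool_pos: [0.5013, -0.0685, 0.0683]
eef_rot: [3.134, 0.213, -0.0]
force: [0.3, -0.5, -0.1]
finger_gap: 0.0004
gripper_force: 0.0
```

Emit:
play_rows --commands '[[[0,0,0.0005,0,255],[0,0,0.001,0,255],[0,0,0.0014,0,255],[0,0,0.0014,0,255]]]'

```text
t: 8.88
tool_pos: [0.5014, -0.0685, 0.067]
eef_rot: [3.134, 0.213, 0.0]
force: [-0.8, 0.2, -0.3]
finger_gap: 0.0004
gripper_force: 0.2
```

Emit:
play_rows --commands '[[[0,0,0.0004,0,255],[0,0,0.0007,0,255],[0,0,0.0007,0,255]]]'

```text
t: 9.13
tool_pos: [0.5016, -0.0685, 0.0665]
eef_rot: [3.134, 0.213, 0.001]
force: [-1.0, 0.0, 2.7]
finger_gap: 0.0003
gripper_force: 1.6
```

Emit:
play_rows --commands '[[[0.001,0,0.0003,0,255],[0.003,0,0.0003,0,255],[0.005,0,0.0003,0,255],[0.007,0,0.0003,0,255]]]'

```text
t: 9.47
tool_pos: [0.5091, -0.0673, 0.0666]
eef_rot: [-3.134, -0.213, -0.002]
force: [-0.5, 0.2, 6.2]
finger_gap: 0.0004
gripper_force: 3.1
```

Emit:
play_rows --commands '[[[0.002,0,-0.0001,0,255],[0.004,0,-0.0001,0,255],[0.006,0,-0.0001,0,255],[0.008,0,-0.0001,0,255]]]'

```text
t: 9.8
tool_pos: [0.5171, -0.0661, 0.0667]
eef_rot: [-3.134, -0.214, -0.002]
force: [0.2, 0.5, 7.1]
finger_gap: 0.0005
gripper_force: 2.9
```

Emit:
play_rows --commands '[[[0.002,0,-0.0002,0,255],[0.004,0,-0.0003,0,255],[0.006,0,-0.0003,0,255],[0.008,0,-0.0003,0,255],[0.01,0,-0.0003,0,255]]]'

```text
t: 10.22
tool_pos: [0.5267, -0.0647, 0.0667]
eef_rot: [-3.134, -0.213, -0.001]
force: [-1.4, 1.2, 5.7]
finger_gap: 0.0004
gripper_force: 2.8
```

Round so far. I'll keep rolling it.

Emit:
play_rows --commands '[[[0.002,0,0,0,255],[0.004,0,0,0,255],[0.006,0,0,0,255],[0.008,0,0,0,255],[0.0105,0,0,0,255],[0.013,0,0,0,255]]]'

```text
t: 10.72
tool_pos: [0.5395, -0.0627, 0.0667]
eef_rot: [-3.134, -0.214, -0.001]
force: [-0.4, 2.0, 7.0]
finger_gap: 0.0005
gripper_force: 2.9
```

Emit:
play_rows --commands '[[[0.0025,0,-0.0001,0,255],[0.005,0,-0.0001,0,255],[0.0075,0,-0.0001,0,255],[0.01,0,0,0,255],[0.01,0,0,0,255],[0.01,0,0,0,255]]]'

```text
t: 11.22
tool_pos: [0.5493, -0.0613, 0.0665]
eef_rot: [-3.134, -0.214, -0.001]
force: [0.3, 2.9, 5.5]
finger_gap: 0.0008
gripper_force: 2.7
```

```bash
python3 look.py
```

```text
11.2167 [ 0.5493 -0.0613  0.0665] [0.34 2.89 5.46] 0.0007624237239974763 [ 0.08  0.52 -0.03  1.95  0.03  0.67 -1.41]
[[ 9.907e-01  1.357e-01  6.000e-04]
 [ 1.357e-01 -9.907e-01  6.000e-04]
 [ 6.000e-04 -5.000e-04 -1.000e+00]]
roller_a 0.95 [ 0.5225 -0.1805  0.0478] [439. 303.]
roller_a 0.94 [ 0.5534 -0.0757  0.0463] [280. 235.]
roller_a 0.74 [0.4707 0.0406 0.0393] [ 86. 323.]
plate 0.72 [ 0.5776 -0.0482  0.0205] [240. 179.]
blob [ 82. 320.] at z=.045 [0.4769 0.0406 0.045 ] [[0.473, 0.069], [0.48, 0.017], [0.472, 0.017], [0.465, 0.069]]
blob [444. 304.] at z=.045 [ 0.521 -0.186  0.045] [[0.53, -0.157], [0.538, -0.213], [0.505, -0.224], [0.497, -0.166]]
blob [258. 252.] at z=.045 [ 0.5407 -0.0645  0.045 ] [[0.552, -0.037], [0.559, -0.088], [0.524, -0.094], [0.516, -0.041]]
```

Emit:
play_rows --commands '[[[0,0,-0.006,0,255],[-0.002,0,-0.025,0,255],[-0.022,-0.028,-0.03,0,255],[-0.045,-0.056,-0.03,0,255],[-0.067,-0.085,-0.03,0,255],[-0.089,-0.114,-0.03,0,255],[-0.089,-0.114,-0.02,0,255],[-0.089,-0.114,-0.012,0,255],[-0.089,-0.114,-0.0085,0,255],[-0.089,-0.114,-0.0085,0,255]]]'

```text
t: 12.2
tool_pos: [0.4454, 0.0375, 0.0739]
eef_rot: [3.134, 0.21, -0.003]
force: [0.3, -0.1, -0.1]
finger_gap: 0.0005
gripper_force: 0.0
```

```bash
python3 look.py
```

```text
12.2 [0.4454 0.0375 0.0739] [ 0.33 -0.14 -0.15] 0.0004501683604357167 [-0.11  0.38 -0.06  2.19  0.04  0.57 -1.64]
[[ 9.911e-01  1.334e-01 -1.600e-03]
 [ 1.334e-01 -9.911e-01 -1.000e-03]
 [-1.700e-03  7.000e-04 -1.000e+00]]
roller_a 0.69 [0.465  0.0397 0.0516] [255. 206.]
roller_a 0.67 [ 0.5384 -0.0574  0.0507] [457.  98.]
plate 0.57 [0.5039 0.0006 0.0201] [324. 140.]
blob [254. 209.] at z=.045 [0.4606 0.04   0.045 ] [[0.473, 0.068], [0.48, 0.017], [0.444, 0.01], [0.437, 0.064]]
blob [462. 101.] at z=.045 [ 0.5376 -0.0637  0.045 ] [[0.55, -0.034], [0.558, -0.088], [0.525, -0.101], [0.516, -0.045]]
```

Emit:
play_rows --commands '[[[0,0,0.003,0,255],[0,0,0.0045,0,255],[0,0,0.0055,0,255],[0,0,0.006,0,255],[0,0,0.006,0,255]]]'

```text
t: 12.77
tool_pos: [0.4452, 0.0389, 0.0688]
eef_rot: [3.134, 0.213, -0.0]
force: [-0.2, -0.0, -1.0]
finger_gap: 0.0004
gripper_force: 0.0
```

Emit:
play_rows --commands '[[[0,0,0.0005,0,255],[0,0,0.001,0,255],[0,0,0.0015,0,255],[0,0,0.0018,0,255],[0,0,0.0018,0,255]]]'

```text
t: 13.18
tool_pos: [0.4453, 0.0389, 0.0671]
eef_rot: [3.134, 0.213, 0.0]
force: [0.1, 0.3, 0.5]
finger_gap: 0.0006
gripper_force: 0.1
```

Emit:
play_rows --commands '[[[0,0,0.0004,0,255],[0,0,0.0008,0,255],[0,0,0.0008,0,255]]]'

```text
t: 13.43
tool_pos: [0.4455, 0.039, 0.0665]
eef_rot: [-3.134, -0.213, -0.001]
force: [-0.9, -0.4, 3.7]
finger_gap: 0.0006
gripper_force: 1.6
```

Emit:
play_rows --commands '[[[0.001,0,0.0001,0,255],[0.003,0,0.0001,0,255],[0.005,0,0.0001,0,255],[0.007,0,0.0001,0,255]]]'

```text
t: 13.77
tool_pos: [0.4531, 0.04, 0.0666]
eef_rot: [-3.134, -0.213, -0.002]
force: [-0.3, 0.1, 6.0]
finger_gap: 0.0004
gripper_force: 2.9
```

Emit:
play_rows --commands '[[[0.002,0,-0.0001,0,255],[0.004,0,-0.0001,0,255],[0.006,0,-0.0002,0,255],[0.008,0,-0.0002,0,255],[0.01,0,-0.0002,0,255]]]'

```text
t: 14.18
tool_pos: [0.4629, 0.0413, 0.0667]
eef_rot: [-3.134, -0.213, -0.002]
force: [-0.1, 1.3, 5.5]
finger_gap: 0.0003
gripper_force: 2.7
```

Emit:
play_rows --commands '[[[0.002,0,0,0,255],[0.004,0,0,0,255],[0.006,0,0,0,255],[0.008,0,0,0,255],[0.01,0,0,0,255],[0.012,0,0,0,255],[0.014,0,0,0,255]]]'

```text
t: 14.77
tool_pos: [0.4768, 0.0433, 0.0667]
eef_rot: [-3.134, -0.213, -0.002]
force: [-0.3, 0.1, 5.7]
finger_gap: 0.0007
gripper_force: 2.7
```

Emit:
play_rows --commands '[[[0.0025,0,0,0,255],[0.005,0,0,0,255],[0.0075,0,0,0,255],[0.01,0,0,0,255],[0.0125,0,0,0,255],[0.015,0,0.0001,0,255],[0.015,0,0.0001,0,255]]]'

```text
t: 15.35
tool_pos: [0.4921, 0.0454, 0.0666]
eef_rot: [-3.134, -0.213, -0.003]
force: [-0.7, 0.4, 6.4]
finger_gap: 0.0007
gripper_force: 2.6
```

```bash
python3 look.py
```

```text
15.35 [0.4921 0.0454 0.0666] [-0.69  0.4   6.4 ] 0.0007096496550597762 [-0.11  0.45 -0.06  2.09  0.04  0.6  -1.64]
[[ 9.908e-01  1.353e-01  1.700e-03]
 [ 1.353e-01 -9.908e-01  3.000e-04]
 [ 1.700e-03 -1.000e-04 -1.000e+00]]
roller_a 0.98 [ 0.5425 -0.0594  0.0543] [462. 184.]
roller_a 0.94 [0.4902 0.0372 0.0414] [268. 240.]
plate 0.94 [0.5534 0.0068 0.0186] [330. 138.]
blob [257. 250.] at z=.045 [0.484  0.0428 0.045 ] [[0.495, 0.07], [0.502, 0.019], [0.467, 0.013], [0.46, 0.067]]
blob [461. 185.] at z=.045 [ 0.5397 -0.0656  0.045 ] [[0.551, -0.035], [0.56, -0.091], [0.525, -0.104], [0.516, -0.046]]
```

Emit:
play_rows --commands '[[[0,0,-0.006,0,255],[0,0,-0.035,0,255],[0,0.02,-0.065,0,255],[-0.001,0.05,-0.09,0,200],[-0.002,0.09,-0.095,0,100],[-0.003,0.13,-0.095,0,0],[-0.004,0.17,-0.095,0,0],[-0.0065,0.21,-0.095,0,0],[-0.0065,0.232,-0.095,0,0],[-0.0065,0.232,-0.095,0,0],[-0.0065,0.232,-0.095,0,0],[-0.0065,0.232,-0.095,0,0]]]'

```text
t: 16.5
tool_pos: [0.5154, -0.1843, 0.1609]
eef_rot: [-3.133, -0.215, 0.002]
force: [0.5, 0.8, -0.5]
finger_gap: 0.0583
gripper_force: 0.0
```

```bash
python3 look.py w3.png
```

```text
16.5 [ 0.5154 -0.1843  0.1609] [ 0.53  0.78 -0.51] 0.05834083721050017 [ 0.26  0.37  0.03  1.91 -0.01  0.85 -1.14]
[[ 0.9907  0.1363 -0.0012]
 [ 0.1363 -0.9907  0.0011]
 [-0.0011 -0.0013 -1.    ]]
roller_a 0.9 [ 0.5443 -0.0703  0.0506] [120. 141.]
roller_a 0.71 [ 0.5176 -0.1876  0.0539] [259. 193.]
roller_a 0.55 [0.4842 0.0167 0.042 ] [ 23. 194.]
plate 0.67 [ 0.5628 -0.097   0.0184] [165. 120.]
blob [ 10. 194.] at z=.045 [0.4848 0.0256 0.045 ] [[0.5, 0.036], [0.502, 0.019], [0.465, 0.022], [0.463, 0.04]]
blob [255. 192.] at z=.045 [ 0.5157 -0.1844  0.045 ] [[0.53, -0.157], [0.537, -0.207], [0.498, -0.213], [0.491, -0.162]]
blob [114. 146.] at z=.045 [ 0.5382 -0.0628  0.045 ] [[0.551, -0.033], [0.558, -0.088], [0.523, -0.09], [0.515, -0.032]]
```

View pics/w3.png

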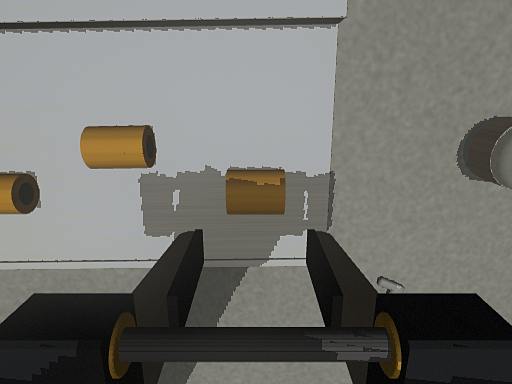

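Wrist view: the oval roller rocked back to about its start, at (255,192), and sits centred between the open fingers. The other two are at (118,147) and (15,194).

Emit:
play_rows --commands '[[[-0.001,0,0,0,0],[-0.001,0,0.03,0,0],[-0.001,0,0.065,0,0],[-0.001,0,0.095,0,0],[-0.001,0,0.112,0,0],[-0.001,0,0.12,0,0],[-0.001,0,0.124,0,0],[-0.001,0,0.124,0,0],[-0.001,0,0.124,0,0]]]'

```text
t: 17.4
tool_pos: [0.5157, -0.1858, 0.0383]
eef_rot: [3.134, 0.214, 0.003]
force: [0.3, 0.1, 0.6]
finger_gap: 0.0918
gripper_force: 0.0
```

Emit:
play_rows --commands '[[[0,0,0,0,60],[0,0,0,0,90],[0,0,0,0,120],[0,0,0,0,150],[0,0,0,0,180],[0,0,0,0,200],[0,0,0,0,200],[0,0,0,0,200],[0,0,0,0,200],[0,0,0,0,200]]]' --grip_force 20

```text
t: 18.23
tool_pos: [0.5148, -0.1856, 0.0373]
eef_rot: [-3.134, -0.213, 0.0]
force: [0.1, 0.5, 1.9]
finger_gap: 0.0497
gripper_force: 20.0
```

Emit:
play_rows --commands '[[[0,0,-0.005,0,200],[0,0,-0.02,0,200],[0,0,-0.045,0,200],[0,0,-0.075,0,200],[0,0,-0.1,0,200],[0.002,-0.02,-0.12,0,200],[0.005,-0.05,-0.12,0,200],[0.009,-0.085,-0.12,0,200],[0.012,-0.12,-0.12,0,200],[0.016,-0.155,-0.12,0,200],[0.019,-0.19,-0.12,0,200],[0.023,-0.225,-0.12,0,200],[0.027,-0.26,-0.12,0,200],[0.03,-0.295,-0.12,0,200],[0.034,-0.33,-0.12,0,200],[0.037,-0.365,-0.12,0,200],[0.041,-0.4,-0.12,0,200],[0.045,-0.435,-0.12,0,200],[0.048,-0.47,-0.12,0,200],[0.051,-0.49,-0.12,0,200]]]'

```text
t: 19.9
tool_pos: [0.4973, 0.3111, 0.157]
eef_rot: [-3.132, -0.219, 0.002]
force: [0.4, 1.2, -3.4]
finger_gap: 0.05
gripper_force: 20.0
```

Emit:
play_rows --commands '[[[0,-0.006,0,0,200],[0,-0.009,0,0,200],[0,-0.009,0,0,200]]]'

```text
t: 20.15
tool_pos: [0.4975, 0.3147, 0.1567]
eef_rot: [3.133, 0.213, -0.002]
force: [0.2, -0.7, -2.6]
finger_gap: 0.0496
gripper_force: 20.0
```

```bash
python3 look.py w4.png; python3 - <<'E'
from h import *
s,p=shoot('wrist'); find(s,p,['reject_bin'])
s,p=shoot('top','top2.png'); find(s,p,['reject_bin','roller_a'])
E
```

```text
20.15 [0.4975 0.3147 0.1567] [ 0.2  -0.74 -2.63] 0.049618614722929666 [-0.52  0.45 -0.14  1.81  0.08  0.89 -2.12]
[[ 9.908e-01  1.352e-01 -9.000e-04]
 [ 1.352e-01 -9.908e-01 -1.400e-03]
 [-1.100e-03  1.300e-03 -1.000e+00]]
roller_a 0.75 [0.5014 0.3108 0.1722] [264. 264.]
roller_a 0.58 [0.4758 0.0643 0.0195] [506. 240.]
plate 0.8 [0.503  0.105  0.0158] [472. 207.]
blob [371. 345.] at z=.045 [0.3569 0.1787 0.045 ] [[0.388, 0.198], [0.393, 0.179], [0.315, 0.152], [0.31, 0.172]]
blob [138. 345.] at z=.045 [0.3257 0.4078 0.045 ] [[0.278, 0.422], [0.361, 0.417], [0.361, 0.398], [0.278, 0.401]]
blob [254. 258.] at z=.045 [0.4372 0.3065 0.045 ] [[0.465, 0.357], [0.478, 0.266], [0.402, 0.252], [0.388, 0.35]]
reject_bin 0.91 [ 5.185e-01  3.287e-01 -5.000e-04] [241. 158.]
reject_bin 0.75 [0.4784 0.3037 0.0072] [116. 237.]
roller_a 0.66 [0.7383 0.0378 0.0285] [223. 141.]
roller_a 0.53 [0.4752 0.043  0.0514] [216. 238.]
```

View pics/w4.png

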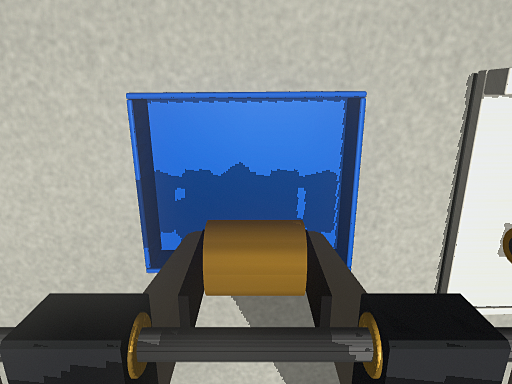

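Wrist view: the roller is held at (255,257). The bin spans columns 127–366, so the roller is centred over it.

Emit:
play_rows --commands '[[[0,0,0.02,0,200],[0,0,0.05,0,200],[0,0,0.08,0,200],[0,0,0.105,0,200],[0,0,0.12,0,200],[0,0,0.126,0,200],[0,0,0.129,0,200],[0,0,0.131,0,200],[0,0,0.132,0,200],[0,0,0.132,0,200]]]'

```text
t: 21.38
tool_pos: [0.4985, 0.316, 0.0263]
eef_rot: [-3.133, -0.213, -0.003]
force: [-0.6, -0.1, -3.5]
finger_gap: 0.0501
gripper_force: 20.0
```

Emit:
play_rows --commands '[[[0,0,0.001,0,200],[0,0,0.002,0,200],[0,0,0.003,0,200],[0,0,0.0035,0,200],[0,0,0.0035,0,200]]]'

```text
t: 21.8
tool_pos: [0.4981, 0.3157, 0.0224]
eef_rot: [-3.134, -0.213, -0.001]
force: [-1.2, -0.5, 3.3]
finger_gap: 0.0499
gripper_force: 20.0
```

Emit:
play_rows --commands '[[[0,0,-0.0007,0,115],[0,0,-0.0007,0,100],[0,0,-0.0007,0,80],[0,0,-0.0007,0,50],[0,0,-0.0007,0,40],[0,0,-0.0007,0,40],[0,0,-0.01,0,40],[0,0,-0.035,0,40],[0,0,-0.07,0,40],[0,0,-0.11,0,40],[0,0,-0.15,0,40],[0,0,-0.17,0,40],[0,0,-0.17,0,40]]]'

```text
t: 22.88
tool_pos: [0.5005, 0.3175, 0.1984]
eef_rot: [-3.129, -0.213, -0.015]
force: [0.6, 0.6, 0.3]
finger_gap: 0.0774
gripper_force: 0.0
```

```bash
python3 look.py w5.png; python3 - <<'E'
from h import *
s,p=shoot('scene','scene2.png'); find(s,p,['roller_a'])
E
```

```text
22.8833 [0.5005 0.3175 0.1984] [0.65 0.6  0.26] 0.07736296190997416 [-0.51  0.4  -0.14  1.77  0.07  0.96 -2.12]
[[ 0.9908  0.1353  0.0091]
 [ 0.1352 -0.9908  0.006 ]
 [ 0.0098 -0.0047 -0.9999]]
roller_a 0.88 [0.4768 0.0662 0.0396] [493. 235.]
roller_a 0.63 [0.5005 0.3147 0.0364] [258. 181.]
plate 0.62 [0.5168 0.0968 0.0177] [464. 189.]
blob [428. 345.] at z=.045 [0.3385 0.0983 0.045 ] [[0.372, 0.128], [0.382, 0.099], [0.295, 0.059], [0.283, 0.09]]
blob [ 82. 345.] at z=.045 [0.2835 0.4877 0.045 ] [[0.23, 0.514], [0.326, 0.499], [0.324, 0.468], [0.228, 0.481]]
blob [495. 234.] at z=.045 [0.4798 0.0688 0.045 ] [[0.493, 0.087], [0.498, 0.055], [0.462, 0.042], [0.458, 0.075]]
blob [256. 180.] at z=.045 [0.5026 0.3167 0.045 ] [[0.479, 0.338], [0.516, 0.343], [0.523, 0.296], [0.486, 0.29]]
roller_a 0.76 [0.5107 0.3066 0.0322] [349. 166.]
roller_a 0.72 [ 0.5533 -0.0679  0.046 ] [235. 201.]
roller_a 0.68 [0.762  0.0329 0.0319] [312. 246.]
roller_a 0.63 [0.5006 0.3273 0.0183] [353. 167.]
roller_a 0.58 [0.491  0.0369 0.0468] [262. 178.]
```

View pics/scene2.png

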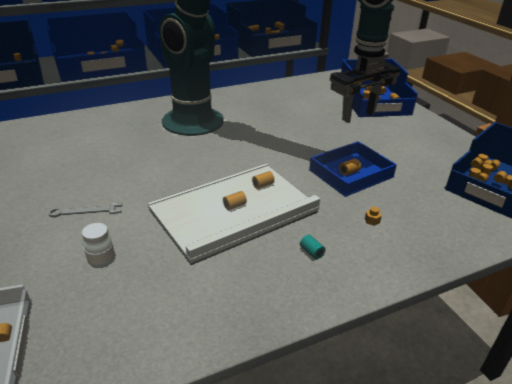

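The scene shows the oval roller in the bin at (350,166), the two true rollers on the plate at (235,200) and (262,179), and the bystanders unmoved.

Emit:
play_rows --commands '[[[0,0,0,0,40],[0,0,0,0,40],[0,0,0,0,40],[0,0,0,0,40],[0,0,0,0,40],[0,0,0,0,40],[0,0,0,0,40],[0,0,0,0,40]]]'

```text
t: 23.8
tool_pos: [0.4978, 0.3156, 0.1918]
eef_rot: [3.134, 0.213, 0.0]
force: [-0.1, 0.6, -0.3]
finger_gap: 0.0775
gripper_force: 0.0
```

```bash
python3 -c "
from rig import manip
print(manip.sign_off())"
```

```text
the job is handed in; nothing more can be done
None
```

I rolled all three rollers right to left, 22–25 mm each (a little under a quarter turn) at up to about 7 N; the right-hand one rocked, so I set it gently in the blue bin, left the true two on the plate, and handed the job in at about 24 s (no verdict shown).

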